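Unstack a parts tray and load a fitting

TASK

Lift only the top steel parts tray straight off its tightly nested stack, leaving the two trays below undisturbed and fully nested on their board. Set it down upright in the middle of the green mat, lined up lengthwise with the mat, and then put the brass hose fitting inside it; leave the other things on the bench where they are.

Things in the scene. Friction and masses are not known exactly. Their poses are not given: they have to be found in the camera images.
- tray_top: top one of three identical empty open stamped steel trays nested in a stack, 110 (x) x 62 (y) x 32 mm high, ~120 g, sheet 2.5 mm. Origin: centre of underside, x along length, z up. 14 to 32 mm over the origin is a straight collar 110 x 62 mm outside; below it a shoulder steps in to a foot 102 x 54 mm. Inner floor 97 x 49 mm at height 2.5 mm. Easily gripped across its width at mid length
- top_rim (a point): centre of the mouth of tray_top, level with its rim (32 mm over its origin), axes as the tray's. Outside, the stack is flush with a seam every 18 mm below this rim: only the first 18 mm belong to the top tray, and fingertips reaching lower clamp the next tray too
- tray_middle: tray like tray_top, nested under it, must stay; origin 18 mm lower, axes alike. The foot of tray_top sits 14 mm deep in this tray's collar with 1.5 mm play a side, its shoulder rests on this rim: lift straight up past 14 mm before moving sideways
- tray_bottom: same stamped bare-steel stacking tray as tray_top, at the bottom of the stack, foot between the cleats of the board; its origin is 36 mm below that of tray_top; it must stay; origin at the centre of its underside, x along its length, z up
- rack: fixed plywood stacking board 124 x 80 x 8 mm with four low wooden cleats (6 mm high) that locate the foot of the bottom tray; the stack stands at its centre, along its length. Origin at the centre of its underside on the bench, x along its length and along the trays' length
- mat: fixed thin dark green mat 160 (x) x 100 (y) x 3 mm on the bench. Origin at the centre of its underside, x along its length
- fitting: brass hose-tail fitting, 21 (x) x 52 (y) x 18 mm, about 40 g, hexagon in the middle, lying on the bench. Origin at the centre of its underside, y along its length; grip it across x
- coupler: steel quick air coupler, 25 x 60 x 25 mm, bystander, lying on the bench; origin at the centre of its underside, y along its length
- bolt: grey steel bolt with a hexagon head, 24 x 64 x 21 mm, bystander, lying on the bench; origin at the centre of its underside, y along its length
- tape_measure_y: yellow tape measure, 67 x 84 x 29 mm, bystander; origin at the centre of its underside
- tape_roll_b: black roll of tape, 64 mm across, 20 mm high, bystander; origin at the centre of its underside

How it is judged:
By the outcome, as a careful person would: the job done as asked, in the order asked, and still so for the second after the job is handed in, with the robot touching nothing.
It also fails if it takes over 51 s, if anything falls off the work surface, if the arm or the gripper's body presses on something with over 40 N, if the wrist force passes 120 N, or if a joint passes its speed limit or range.

ROBOT

A 7-joint arm with a two-finger parallel gripper is mounted at the origin on a cart in front of the work surface, level with it; the furniture and walls round the work are solid. World frame = base frame: x ahead of the robot, y to its left, z up, the work surface at z = 0. Lengths are in m, angles in degrees, forces in N, time in s.
With the tool pointing down it reaches from about 0.425 to 0.875 m from the base axis. Payload 4.7 kg.
Tool frame: the origin (TCP) lies at the very end of the fingers, on their centre line; the grasp point (between the pads) lies 19 mm behind it; z points along the fingers, x is the direction in which the jaws open and shut, and the axes are right-handed (so a half turn about z gives the same grasp; the last joint's range is limited). The gripper opens to 87 mm and grips with 3 to 60 N. Pads are 19 mm wide; open, the fingers measure 117 mm over their backs; the gripper's body (75 mm by 190 mm) begins 51 mm behind the grasp point.
Start: joints at [72.714, 18.392, -4.016, 83.108, 1.295, 78.541, -3.26], TCP at [0.202, -0.618, 0.223] pointing down, gripper open.
Joint ranges: [-163.93, 163.93], [-17.29, 119.83], [-79.2, 71.16], [3.27, 140.29], [-89.18, 269.18], [5.43, 117.66], [-154.24, 154.24]. Speed limits (degrees/s): [147.25, 147.25, 180, 180, 180, 180, 180].

INTERFACE

Orientations are given as [roll, pitch, yaw] about the fixed x, y, z axes, in that order (R = Rz(yaw) Ry(pitch) Rx(roll)).
In Python, from cell import sensors, vision, env gives the robot as it stands.
- The arm moves only by the shell command python3 -m inch 'ROWS' [OPENING] [FORCE]. ROWS is a JSON object of lists of equal length, an entry for each row: "dp": the shift along the tool's x, y, z in m, a list of three; "turn": the turn about the tool's z in degrees. A call has 1 to 8 rows; each row shifts and turns the commanded pose from where the row before left it, along the tool's axes as they then stand; what a row does not reach is not made up. A row lasts 1/8 s, in which the tool goes at most 62.5 mm and 10.7 degrees, less where a joint would pass 70% of its speed; a pose out of reach is approached as far as the arm can. A call is refused whole if a number of a shift passes 0.0625 or a number of a turn 10.7, either way. A call with a gripper value outside its range is refused whole. OPENING is the closure, from -1 (fully open) to 1 (shut), set as the call begins (- or left out, the last holds). The fingers move at their own pace and stop on an object; FORCE is the grip in N (left out, the last holds). Time passes only in rows, so rows that do not move let the fingers close. It gives the time, the measured TCP pose, the force and the opening at its end, in the units of the state.
- sensors.get_obs(): the state, without advancing time (a new reading comes with each control period).
- vision.read_camera(name): name is "scene" or "side" or "wrist"; returns the picture (384x512x3 uint8, blue, green, red); there is no depth.
- vision.get_calibration(name): a dict with "K" (3x3 intrinsics, pixels), "pose" (4x4, takes a point from camera to world coordinates). Camera axes: x right, y down, z forward; pixel columns grow to the right and rows downward; lengths in m; the calibration is good to about 2 mm. A picture is of the moment at which its call begins: read the wrist's pose just before it. get_calibration takes no time and is no camera call; for the wrist camera it gives the pose at the moment of the call.
- env.sign_off(): hands the job in, once; it reports no verdict.
The state is a dict: "time_s": time; "qpos": joint angles; "joint_velocities": joint speeds; "effort": joint torques, N m; "tool_pos": TCP position; "tool_rot": TCP orientation; "force": force on the tool from outside, world axes, zero at the start; "wrist_torque": the same for the moment, N m; "grip_width": finger opening in m.
Only numpy, scipy, OpenCV 4.12 (cv2) and the standard library are available. Lean on these libraries where they do the work, as an engineer would, in place of code of your own. Each camera call takes 0.05 s, during which the arm holds its last target.

## Working session

There is one attempt and no reset: what is moved stays moved. The work goes in short steps, Python scripts to look and compute and a shell command to move; the robot and the scene stay as the last step left them, time stands still between calls to the robot, and variables do not carry over. Pictures are saved under pics/ and viewed, and the job is handed in when it is done.

```bash
ls; mkdir -p pics
python3 - <<'E'
from cell import sensors, vision, env
import cv2
o=sensors.get_obs()
print(o)
for n in ("scene","side"):
    cv2.imwrite(f"pics/{n}0.png",vision.read_camera(n))
    c=vision.get_calibration(n);print(n,c["K"],c["pose"])
E
```

```text
pics
{'time_s': 0.0, 'qpos': array([72.71458863, 18.43896725, -4.01650854, 83.17404227,  1.29428423,
       78.53893603, -3.26100404]), 'joint_velocities': array([ 0.03417226,  0.05634218,  0.00164382,  0.07063625, -0.05798366,
        0.03880648,  0.02355968]), 'effort': array([ 3.51922199e-04, -4.91285491e+01, -4.03824449e-01, -3.12525880e+01,
       -6.40320126e-02,  4.37951123e-02,  1.70802819e-04]), 'tool_pos': array([ 0.20166737, -0.61736021,  0.2214702 ]), 'tool_rot': array([ 1.79995393e+02,  1.06741803e-01, -7.19050821e+01]), 'force': array([-0.35646138,  0.05944551, -1.10369244]), 'wrist_torque': array([-0.02598497,  0.0175711 , -0.03029445]), 'grip_width': 0.08687662539044846}
scene [[478.57096933   0.         252.14618403]
 [  0.         478.57096933 194.02174771]
 [  0.           0.           1.        ]] [[ 0.70106629 -0.62036066  0.35165142  0.21891815]
 [-0.71306405 -0.60519209  0.35395224 -0.24698152]
 [-0.00676139 -0.49889397 -0.86663666  1.02118215]
 [ 0.          0.          0.          1.        ]]
side [[492.16784558   0.         247.13676163]
 [  0.         492.16784558 183.4053245 ]
 [  0.           0.           1.        ]] [[-0.35562855  0.44147429 -0.82378929  1.49355952]
 [ 0.93456956  0.15816806 -0.31868888  0.47839616]
 [-0.0103958  -0.88322326 -0.46883751  0.58261852]
 [ 0.          0.          0.          1.        ]]
```

View pics/scene0.png

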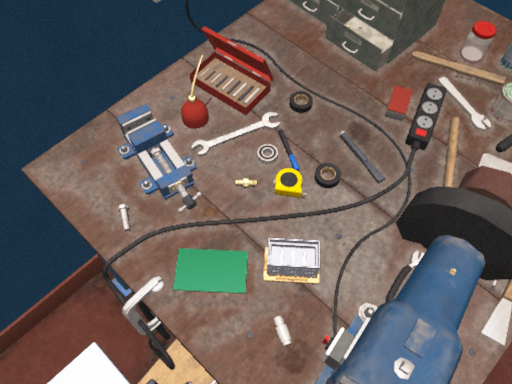

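View pics/side0.png

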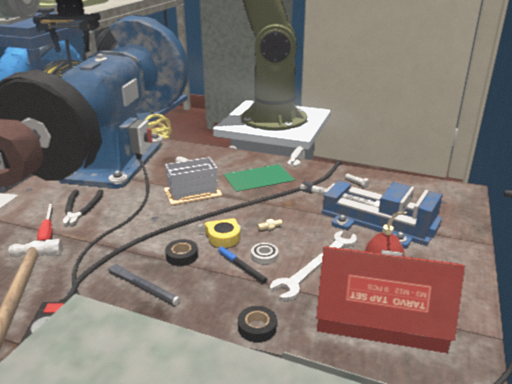

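The scene view shows the mat at about (211,270), the stack at (293,260), the fitting at (246,183), the coupler at (283,330), the bolt at (124,216) and the grinder on the right. I'll zoom in.

```bash
cat > h.py <<'E'
import numpy as np, cv2
from cell import sensors, vision, env
def cast(n,px,z,cal=None):
    c=cal or vision.get_calibration(n); K=np.array(c["K"]);P=np.array(c["pose"])
    d=P[:3,:3]@np.linalg.solve(K,[px[0],px[1],1.]); o=P[:3,3]
    return o+d*(z-o[2])/d[2]
def proj(n,p,cal=None):
    c=cal or vision.get_calibration(n); K=np.array(c["K"]);P=np.array(c["pose"])
    q=K@(P[:3,:3].T@(np.asarray(p,float)-P[:3,3])); return q[:2]/q[2]
def crop(src,dst,x0,y0,x1,y1,s):
    im=cv2.imread(src)[y0:y1,x0:x1]; im=cv2.resize(im,None,fx=s,fy=s,interpolation=cv2.INTER_CUBIC); cv2.imwrite(dst,im)
E
python3 - <<'E'
from h import *
crop("pics/scene0.png","pics/s0a.png",165,165,335,300,4.5)
crop("pics/side0.png","pics/d0a.png",150,140,310,250,5)
for n,p in (("mat",(211,270)),("stack",(293,250)),("fit",(246,183)),("coup",(283,330)),("bolt",(124,216)),("tm",(289,182))): print(n,cast("scene",p,0.07 if n=="stack" else 0.0))
E
```

```text
mat [0.4272974  0.09783328 0.        ]
stack [ 0.56723285 -0.01853859  0.07      ]
fit [0.64519894 0.20331968 0.        ]
coup [ 0.44220418 -0.1092905   0.        ]
bolt [0.37471526 0.34784297 0.        ]
tm [0.72223252 0.12850407 0.        ]
```

View pics/s0a.png

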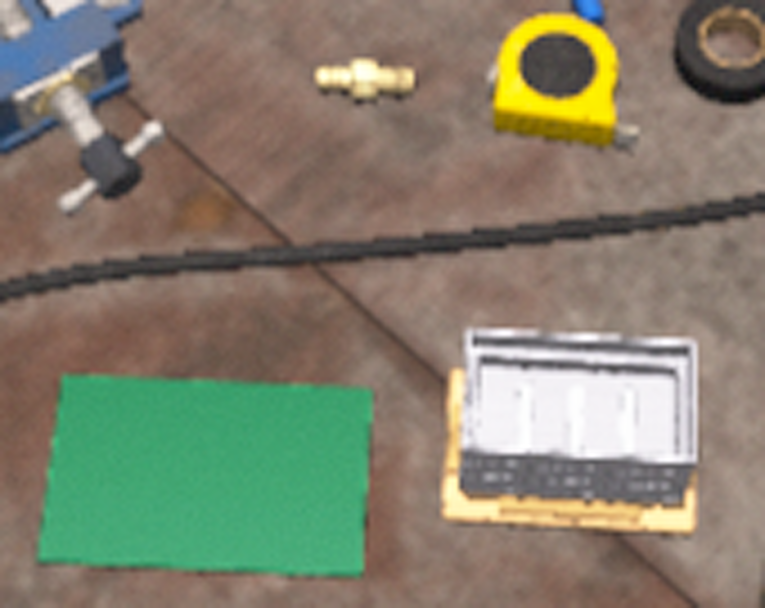

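View pics/d0a.png

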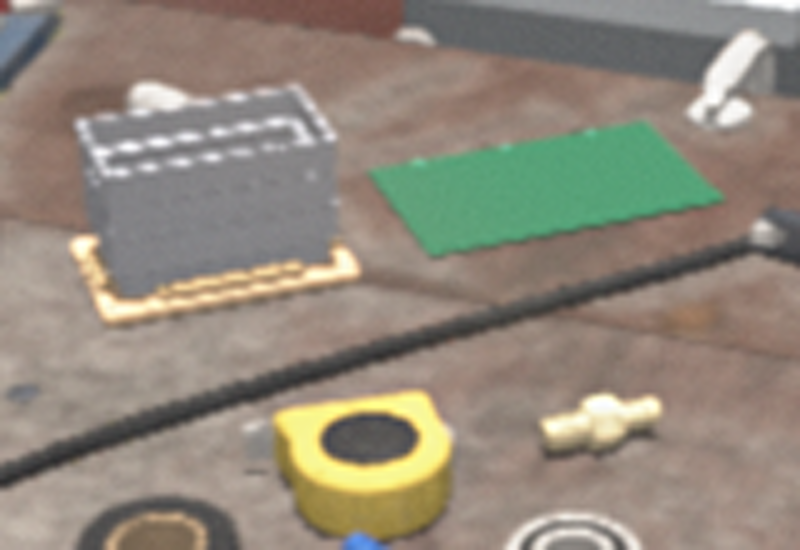

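```bash
cat >> h.py <<'E'
def fitrect(P):
    P=np.array(P)[:,:2]; c=P.mean(0)
    # order: tl,tr,br,bl ; long axis
    l=((P[1]-P[0])+(P[2]-P[3]))/2; w=((P[0]-P[3])+(P[1]-P[2]))/2
    return c.round(4),np.linalg.norm(l).round(4),np.linalg.norm(w).round(4),np.degrees(np.arctan2(l[1],l[0])).round(2),np.degrees(np.arctan2(w[1],w[0])).round(2)
E
python3 - <<'E'
from h import *
f=lambda p,s,o:((p[0]+.5)/s-.5+o[0],(p[1]+.5)/s-.5+o[1])
S=lambda ps,z:fitrect([cast("scene",f(p,4.5,(165,165)),z) for p in ps])
D=lambda ps,z:fitrect([cast("side",f(p,5,(150,140)),z) for p in ps])
print("mat",S([(63,374),(373,389),(363,577),(38,563)],.003),D([(722,200),(435,257),(370,171),(648,121)],.003))
print("rim",S([(466,328),(698,338),(693,463),(459,454)],.076),D([(337,133),(97,177),(78,122),(300,88)],.076))
print("fit",S([(316,77),(414,77)],.009) if 0 else [cast("scene",f(p,4.5,(165,165)),.009).round(4) for p in ((316,76),(414,79))],[cast("side",f(p,5,(150,140)),.009).round(4) for p in ((542,433),(661,409))])
E
```

```text
mat (array([0.4271, 0.097 ]), np.float64(0.1594), np.float64(0.0997), np.float64(-48.4), np.float64(41.94)) (array([0.4305, 0.0993]), np.float64(0.1574), np.float64(0.0995), np.float64(-47.87), np.float64(40.8))
rim (array([ 0.5614, -0.024 ]), np.float64(0.11), np.float64(0.0642), np.float64(-48.18), np.float64(39.54)) (array([ 0.5639, -0.0243]), np.float64(0.1124), np.float64(0.0576), np.float64(-48.45), np.float64(40.11))
fit [array([0.6252, 0.2222, 0.009 ]), array([0.6615, 0.1822, 0.009 ])] [array([0.66  , 0.1796, 0.009 ]), array([0.6245, 0.2217, 0.009 ])]
```

Run:
```python
from h import *
for px in ((400,230),(470,245),(500,260),(440,240),(403,367),(330,340)):
    print(px,[cast("scene",px,z).round(3)[:2].tolist() for z in (0,.1,.2,.3)])
for px in ((5,75),(60,80),(100,150),(130,35),(150,10),(185,70),(165,75)):
    print("side",px,[cast("side",px,z).round(3)[:2].tolist() for z in (0,.1,.2,.3)])
print(proj("scene",sensors.get_obs()["tool_pos"]),proj("side",sensors.get_obs()["tool_pos"]))
cv2.imwrite("pics/w0.png",vision.read_camera("wrist"))
c=vision.get_calibration("wrist");P=np.array(c["pose"]);print(P,c["K"])
```

```text
(400, 230) [[0.807, -0.148], [0.749, -0.157], [0.692, -0.167], [0.634, -0.177]]
(470, 245) [[0.888, -0.286], [0.823, -0.282], [0.757, -0.278], [0.691, -0.274]]
(500, 260) [[0.903, -0.354], [0.836, -0.344], [0.769, -0.333], [0.702, -0.323]]
(440, 240) [[0.85, -0.229], [0.789, -0.231], [0.727, -0.233], [0.665, -0.234]]
(403, 367) [[0.558, -0.334], [0.525, -0.326], [0.492, -0.317], [0.458, -0.309]]
(330, 340) [[0.496, -0.194], [0.469, -0.199], [0.442, -0.204], [0.414, -0.209]]
side (5, 75) [[-0.121, -1.282], [0.156, -0.98], [0.433, -0.678], [0.71, -0.376]]
side (60, 80) [[-0.136, -0.997], [0.144, -0.744], [0.423, -0.49], [0.703, -0.237]]
side (100, 150) [[0.42, -0.396], [0.605, -0.246], [0.789, -0.096], [0.973, 0.054]]
side (130, 35) [[-1.047, -1.237], [-0.611, -0.942], [-0.175, -0.648], [0.261, -0.353]]
side (150, 10) [[-1.911, -1.614], [-1.326, -1.255], [-0.742, -0.896], [-0.158, -0.537]]
side (185, 70) [[-0.45, -0.566], [-0.116, -0.386], [0.217, -0.207], [0.551, -0.028]]
side (165, 75) [[-0.348, -0.611], [-0.032, -0.424], [0.284, -0.237], [0.6, -0.05]]
[473.82307848 739.739655  ] [72.71397513 51.32230804]
[[ 3.10918800e-01 -9.14609099e-01 -2.58495060e-01  2.73004143e-01]
 [-9.50436210e-01 -2.99403030e-01 -8.38381608e-02 -5.93359526e-01]
 [-7.15059566e-04  2.71749926e-01 -9.62367636e-01  3.84948562e-01]
 [ 0.00000000e+00  0.00000000e+00  0.00000000e+00  1.00000000e+00]] [[300.25985587   0.         259.61959451]
 [  0.         300.25985587 190.3025826 ]
 [  0.           0.           1.        ]]
```

View pics/w0.png

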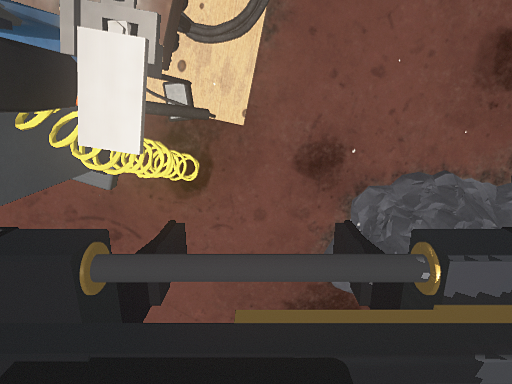

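```bash
cat >> h.py <<'E'
def plan(start,goals,ms=.058,mt=10.5):
    """start/goals: x,y,z,yaw. prints rows"""
    cur=np.array(start,float); n_=[]; dps=[];ts=[]
    for g in goals:
        g=np.array(g,float); d=g-cur
        k=max(1,int(np.ceil(max(np.linalg.norm(d[:3])/ms,abs(d[3])/mt)-1e-9)))
        for i in range(k):
            t=g-cur; t=t/(k-i); a=np.radians(cur[3]); c,s=np.cos(a),np.sin(a)
            dp=np.round([c*t[0]+s*t[1], s*t[0]-c*t[1], -t[2]],4); tu=round(-t[3],2)
            dps.append(dp.tolist()); ts.append(tu)
            cur[:2]+=[c*dp[0]+s*dp[1], s*dp[0]-c*dp[1]]; cur[2]-=dp[2]; cur[3]-=tu
    for i in range(0,len(ts),8):
        print("'{\"dp\":"+str(dps[i:i+8]).replace(" ","")+",\"turn\":"+str(ts[i:i+8]).replace(" ","")+"}'")
    print("end",cur.round(4))
E
python3 - <<'E'
from h import *
plan((.202,-.618,.223,-71.9),[(.21,-.60,.47,-61.9),(.40,-.30,.50,0),(.50,.035,.36,41.9)])
E
```

```text
'{"dp":[[-0.0029,-0.0026,-0.0494],[-0.0028,-0.0027,-0.0494],[-0.0028,-0.0029,-0.0494],[-0.0026,-0.0029,-0.0494],[-0.0025,-0.0031,-0.0494],[-0.025,-0.0441,-0.0043],[-0.018,-0.0475,-0.0043],[-0.0104,-0.0496,-0.0043]],"turn":[np.float64(-2.0),np.float64(-2.0),np.float64(-2.0),np.float64(-2.0),np.float64(-2.0),np.float64(-8.84),np.float64(-8.84),np.float64(-8.84)]}'
'{"dp":[[-0.0027,-0.0507,-0.0043],[0.0051,-0.0505,-0.0043],[0.0128,-0.0491,-0.0042],[0.0202,-0.0464,-0.0043],[0.0143,-0.0479,0.02],[0.0192,-0.0461,0.02],[0.0239,-0.0439,0.02],[0.0284,-0.0411,0.02]],"turn":[np.float64(-8.84),np.float64(-8.85),np.float64(-8.84),np.float64(-8.85),np.float64(-5.99),np.float64(-5.98),np.float64(-5.99),np.float64(-5.98)]}'
'{"dp":[[0.0325,-0.0379,0.02],[0.0362,-0.0344,0.02],[0.0396,-0.0303,0.02]],"turn":[np.float64(-5.99),np.float64(-5.98),np.float64(-5.99)]}'
end [5.00e-01 3.49e-02 3.60e-01 4.19e+01]
```

```bash
sed -i 's/tu=round(-t\[3\],2)/tu=float(round(-t[3],1))/;s/,4); tu/,3); tu/' h.py; python3 -m inch '{"dp":[[-0.003,-0.003,-0.049],[-0.003,-0.003,-0.049],[-0.003,-0.003,-0.049],[-0.003,-0.003,-0.049],[-0.003,-0.003,-0.049],[-0.025,-0.044,-0.004],[-0.018,-0.048,-0.004],[-0.01,-0.05,-0.004]],"turn":[-2,-2,-2,-2,-2,-8.8,-8.8,-8.8]}' -1
```

```text
time_s: 1.15
tool_pos: [0.2933, -0.4682, 0.4795]
tool_rot: [-180.0, 0.0, -35.2]
force: [0.2, -0.3, 0.4]
grip_width: 0.0869
```

```bash
python3 -m inch '{"dp":[[-0.003,-0.051,-0.004],[0.005,-0.05,-0.004],[0.013,-0.049,-0.004],[0.02,-0.046,-0.004],[0.014,-0.048,0.02],[0.019,-0.046,0.02],[0.024,-0.044,0.02],[0.028,-0.041,0.02]],"turn":[-8.8,-8.8,-8.8,-8.8,-6,-6,-6,-6]}' && python3 -m inch '{"dp":[[0.032,-0.038,0.02],[0.036,-0.034,0.02],[0.04,-0.03,0.02],[0,0,0],[0,0,0]],"turn":[-6,-6,-6,0,0]}'
python3 - <<'E'
from h import *
o=sensors.get_obs(); print(o["tool_pos"],o["tool_rot"])
c=vision.get_calibration("wrist"); im=vision.read_camera("wrist"); cv2.imwrite("pics/w1.png",im); import pickle; pickle.dump(c,open("c1.pkl","wb"))
E
```

```text
time_s: 2.15
tool_pos: [0.4586, -0.1063, 0.4147]
tool_rot: [180.0, 0.0, 23.9]
force: [0.9, 0.1, 0.1]
grip_width: 0.0868
time_s: 2.78
tool_pos: [0.5018, 0.0341, 0.3554]
tool_rot: [180.0, 0.0, 41.6]
force: [-0.3, -0.2, -0.8]
grip_width: 0.0868
[0.50180281 0.03411644 0.35542667] [1.79989189e+02 4.77470070e-02 4.16495084e+01]
```

View pics/w1.png

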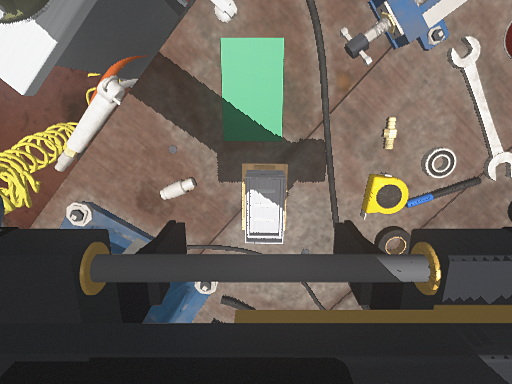

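The wrist view shows the mat with corners near (221,38), (284,38), (283,141) and (222,140). The stack rim is around (245–287, 170–243), and the fitting is at (390,133).

Run:
```python
from h import *
im=cv2.imread("pics/w1.png")
a=cv2.resize(im[155:250,230:300],None,fx=6,fy=6,interpolation=cv2.INTER_CUBIC)
b=cv2.resize(im[105:160,365:415],None,fx=6,fy=6,interpolation=cv2.INTER_CUBIC)
cv2.imwrite("pics/w1a.png",a); cv2.imwrite("pics/w1b.png",b)
import pickle;c=pickle.load(open("c1.pkl","rb"))
hsv=cv2.cvtColor(im,cv2.COLOR_BGR2HSV); m=cv2.inRange(hsv,(60,90,40),(95,255,255)); m[:, :200]=0;m[:,300:]=0;m[160:]=0
cnt=max(cv2.findContours(m,cv2.RETR_EXTERNAL,cv2.CHAIN_APPROX_NONE)[0],key=cv2.contourArea)
W=np.array([cast("wrist",p[0],.003,c)[:2]*1000 for p in cnt],np.float32)
print(cv2.minAreaRect(W))
```

```text
((429.43408203125, 98.84257507324219), (99.84735107421875, 157.93788146972656), 41.670074462890625)
```

View pics/w1a.png

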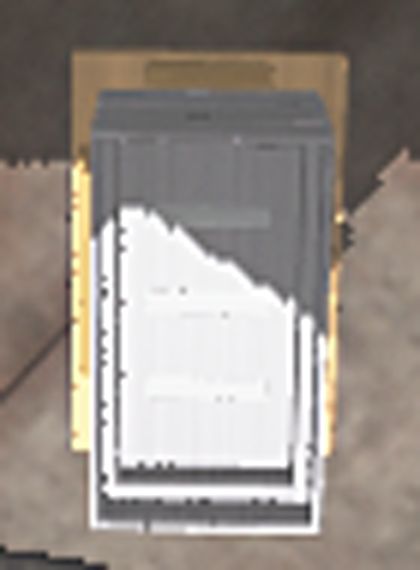

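View pics/w1b.png

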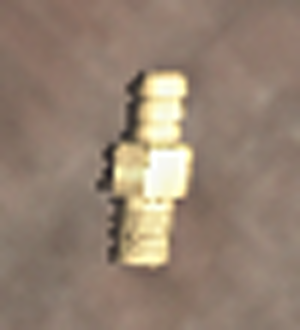

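Run:
```python
from h import *
import pickle;c=pickle.load(open("c1.pkl","rb"))
f=lambda p,o:((p[0]+.5)/6-.5+o[0],(p[1]+.5)/6-.5+o[1])
R=[cast("wrist",f(p,(230,155)),.076,c) for p in ((90,533),(90,137),(330,139),(322,533))]
print(fitrect(R))
F=[cast("wrist",f(p,(365,105)),.009,c)[:2].round(4) for p in ((163,71),(142,266),(152,170))]
print(F, np.degrees(np.arctan2(*(F[1]-F[0])[::-1])))
o=sensors.get_obs(); plan((*o["tool_pos"],o["tool_rot"][2]),[(.5628,-.0245,.20,41.7)])
```

```text
(array([ 0.5648, -0.0242]), np.float64(0.1092), np.float64(0.0615), np.float64(131.36), np.float64(-138.58))
[array([0.6277, 0.2222]), array([0.6638, 0.1824]), array([0.6457, 0.2022])] -47.79086555041847
'{"dp":[[0.002,0.021,0.039],[0.002,0.021,0.039],[0.002,0.021,0.039],[0.001,0.021,0.039]],"turn":[-0.0,-0.0,-0.1,-0.0]}'
end [ 5.63000e-01 -2.48000e-02  1.99700e-01  4.16588e+01]
```

```bash
python3 -m inch '{"dp":[[0.002,0.021,0.039],[0.002,0.021,0.039],[0.002,0.021,0.039],[0.002,0.021,0.039],[0,0,0],[0,0,0],[0,0,0]],"turn":[0,0,0,0,0,0,0]}'
python3 - <<'E'
from h import *
o=sensors.get_obs(); print(o["tool_pos"],o["tool_rot"])
c=vision.get_calibration("wrist"); im=vision.read_camera("wrist"); cv2.imwrite("pics/w2.png",im); import pickle; pickle.dump(c,open("c2.pkl","wb"))
cv2.imwrite("pics/w2a.png",cv2.resize(im[100:260,190:330],None,fx=3.7,fy=3.7,interpolation=cv2.INTER_CUBIC))
E
```

```text
time_s: 3.7
tool_pos: [0.5645, -0.0221, 0.2018]
tool_rot: [179.8, -0.1, 41.7]
force: [-0.3, -0.0, 0.2]
grip_width: 0.0871
[ 0.56453201 -0.02210344  0.20180571] [ 1.79835018e+02 -1.11615276e-01  4.17167515e+01]
```

View pics/w2a.png

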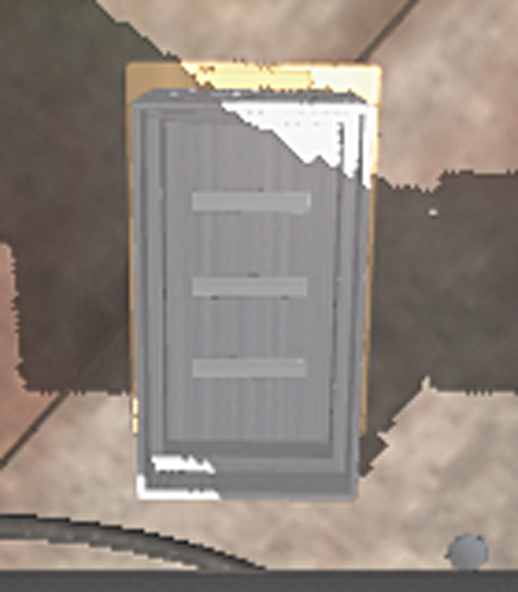

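Run:
```python
from h import *
import pickle;c=pickle.load(open("c2.pkl","rb"))
f=lambda p,o:((p[0]+.5)/3.7-.5+o[0],(p[1]+.5)/3.7-.5+o[1])
R=[cast("wrist",f(p,(190,100)),.076,c) for p in ((137,500),(134,101),(373,103),(357,500))]
print(fitrect(R))
print("tcp px",proj("wrist",sensors.get_obs()["tool_pos"],c))
```

```text
(array([ 0.5642, -0.0231]), np.float64(0.1104), np.float64(0.0616), np.float64(130.7), np.float64(-138.54))
tcp px [257.77696427 237.13212437]
```

```bash
python3 -m inch '{"dp":[[-0.001,0.001,0.03],[0,0,0.045],[0,0,0.04],[0,0,0.01],[0,0,0],[0,0,0]],"turn":[0.3,0,0,0,0,0]}'
python3 - <<'E'
from h import *
o=sensors.get_obs(); print(o["tool_pos"],o["tool_rot"])
c=vision.get_calibration("wrist"); im=vision.read_camera("wrist"); cv2.imwrite("pics/w3.png",im)
im=vision.read_camera("scene"); cv2.imwrite("pics/s3.png",cv2.resize(im[200:300,220:350],None,fx=6,fy=6,interpolation=cv2.INTER_CUBIC))
im=vision.read_camera("side"); cv2.imwrite("pics/d3.png",cv2.resize(im[100:230,120:260],None,fx=4.5,fy=4.5,interpolation=cv2.INTER_CUBIC))
E
```

```text
time_s: 4.5
tool_pos: [0.5653, -0.0239, 0.0767]
tool_rot: [179.8, -0.1, 41.4]
force: [0.6, -0.6, 0.6]
grip_width: 0.0873
[ 0.56527897 -0.02391788  0.07669302] [ 1.79842604e+02 -1.28292794e-01  4.13979551e+01]
```

View pics/w3.png

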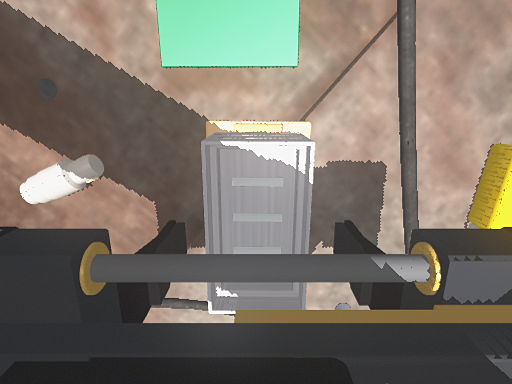

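View pics/d3.png

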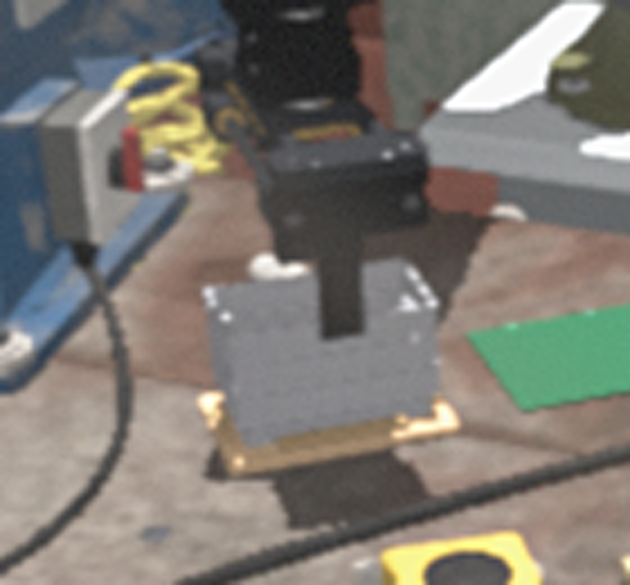

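```bash
python3 -m inch '{"dp":[[0,-0.001,0.007],[0,0,0.007],[0,0,0],[0,0,0]],"turn":[0,0,0,0]}'
python3 - <<'E'
from h import *
o=sensors.get_obs(); print(o["tool_pos"],o["tool_rot"])
im=vision.read_camera("side"); cv2.imwrite("pics/d4.png",cv2.resize(im[130:230,140:240],None,fx=6,fy=6,interpolation=cv2.INTER_CUBIC))
a=np.radians(41.4);u=np.array([np.cos(a),np.sin(a),0])
for s in (.043,.058):
  q=proj("side",o["tool_pos"]+s*u); print((q-[140,130])*6)
E
```

```text
time_s: 5.15
tool_pos: [0.5629, -0.0232, 0.0604]
tool_rot: [-180.0, 0.0, 41.4]
force: [0.2, 0.4, -0.1]
grip_width: 0.0872
[ 0.56293923 -0.02321964  0.06036817] [-1.79982825e+02  1.03449336e-02  4.13967985e+01]
[337.81021647 293.95346568]
[348.28725717 310.84380257]
```

View pics/d4.png

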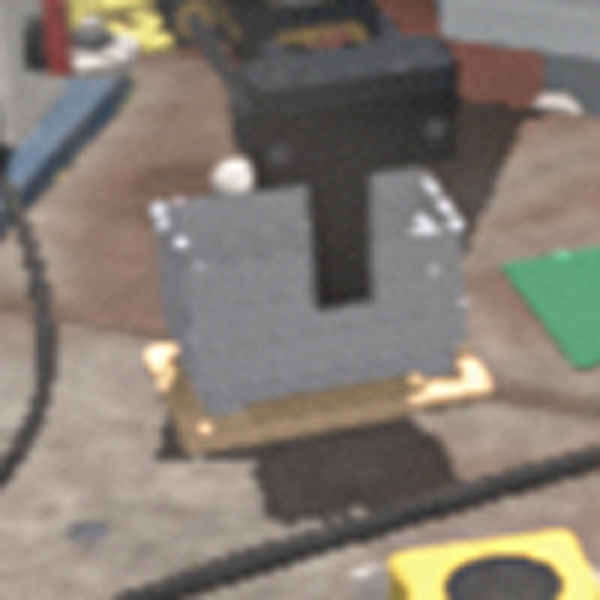

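```bash
python3 -m inch '{"dp":[[0.001,0,-0.0015],[0,0,0]],"turn":[0,0]}'; python3 -m inch '{"dp":[[0,0,0],[0,0,0],[0,0,0],[0,0,0],[0,0,0],[0,0,0]],"turn":[0,0,0,0,0,0]}' 1 20
```

```text
time_s: 5.45
tool_pos: [0.5641, -0.0226, 0.0624]
tool_rot: [180.0, -0.0, 41.4]
force: [-0.3, -0.4, -0.2]
grip_width: 0.0872
time_s: 6.2
tool_pos: [0.5636, -0.0228, 0.062]
tool_rot: [-180.0, 0.0, 41.4]
force: [-1.0, 0.4, 0.2]
grip_width: 0.0616
```

```bash
python3 -m inch '{"dp":[[0,0,-0.004],[0,0,-0.006],[0,0,-0.006],[0,0,-0.006],[0,0,-0.006],[0,0,-0.012],[0,0,0],[0,0,0]],"turn":[0,0,0,0,0,0,0,0]}'
python3 - <<'E'
from h import *
im=vision.read_camera("side"); cv2.imwrite("pics/d5.png",cv2.resize(im[110:230,140:240],None,fx=5,fy=5,interpolation=cv2.INTER_CUBIC))
E
```

```text
time_s: 7.2
tool_pos: [0.5637, -0.0227, 0.102]
tool_rot: [180.0, 0.0, 41.4]
force: [0.4, 0.3, -1.4]
grip_width: 0.0616
```

View pics/d5.png

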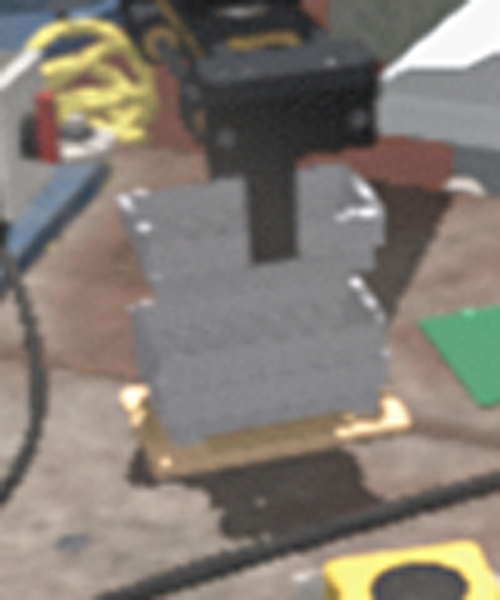

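Run:
```python
from h import *
o=sensors.get_obs(); plan((*o["tool_pos"],o["tool_rot"][2]),[(.4287,.0990,.10,41.7),(.4287,.0990,.04,41.7)],ms=.045)
```

```text
'{"dp":[[-0.004,-0.036,0.0],[-0.004,-0.036,0.0],[-0.004,-0.036,0.001],[-0.004,-0.036,0.0],[-0.004,-0.036,0.001],[-0.0,-0.0,0.03],[-0.0,-0.0,0.03]],"turn":[-0.1,-0.1,-0.0,-0.1,-0.0,-0.0,-0.0]}'
end [4.29200e-01 9.87000e-02 3.98000e-02 4.16919e+01]
```

```bash
python3 -m inch '{"dp":[[-0.002,-0.018,0],[-0.004,-0.036,0],[-0.004,-0.036,0],[-0.004,-0.036,0],[-0.004,-0.036,0],[-0.002,-0.018,0],[0,0,0.03],[0,0,0.03]],"turn":[-0.1,-0.1,-0.1,0,0,0,0,0]}';python3 -m inch '{"dp":[[0,0,0],[0,0,0],[0,0,0]],"turn":[0,0,0]}'
python3 - <<'E'
from h import *
o=sensors.get_obs(); print(o["tool_pos"],o["tool_rot"])
im=vision.read_camera("scene"); cv2.imwrite("pics/s6.png",cv2.resize(im[200:330,150:340],None,fx=4,fy=4,interpolation=cv2.INTER_CUBIC))
im=vision.read_camera("wrist"); cv2.imwrite("pics/w6.png",im)
E
```

```text
time_s: 8.25
tool_pos: [0.4297, 0.0985, 0.0417]
tool_rot: [179.9, -0.0, 41.7]
force: [0.3, -0.5, -2.3]
grip_width: 0.0619
time_s: 8.62
tool_pos: [0.4304, 0.0988, 0.0432]
tool_rot: [179.9, -0.1, 41.7]
force: [0.5, 0.2, -1.4]
grip_width: 0.0619
[0.43044949 0.09878323 0.04322516] [ 1.79905558e+02 -9.48971983e-02  4.16753383e+01]
```

View pics/s6.png

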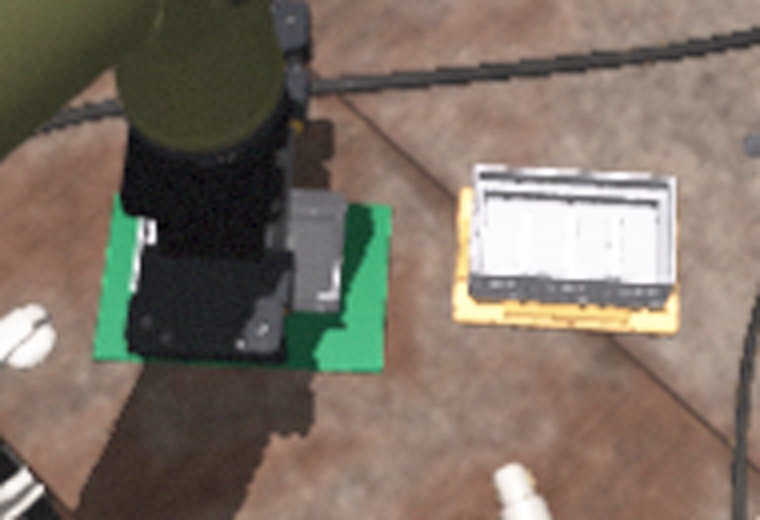

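View pics/w6.png

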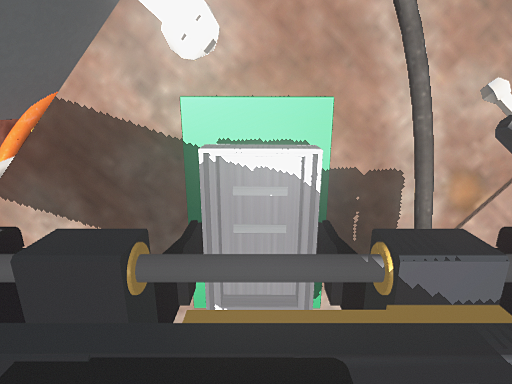

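```bash
python3 -m inch '{"dp":[[-0.001,-0.001,0.008],[0,0,0.007],[0,0,0.004],[0,0,0],[0,0,0]],"turn":[0,0,0,0,0]}'
```

```text
time_s: 9.35
tool_pos: [0.428, 0.0989, 0.023]
tool_rot: [-180.0, -0.0, 41.7]
force: [0.4, -0.1, -0.9]
grip_width: 0.062
```

Run:
```python
from h import *
im=vision.read_camera("wrist"); o=sensors.get_obs(); print(o["tool_pos"],o["force"])
im=vision.read_camera("side"); cv2.imwrite("pics/d7.png",cv2.resize(im[100:220,190:310],None,fx=5,fy=5,interpolation=cv2.INTER_CUBIC))
```

```text
[0.4280684  0.09882853 0.02314457] [-0.12669426  0.74795688 -1.50671759]
```

View pics/d7.png

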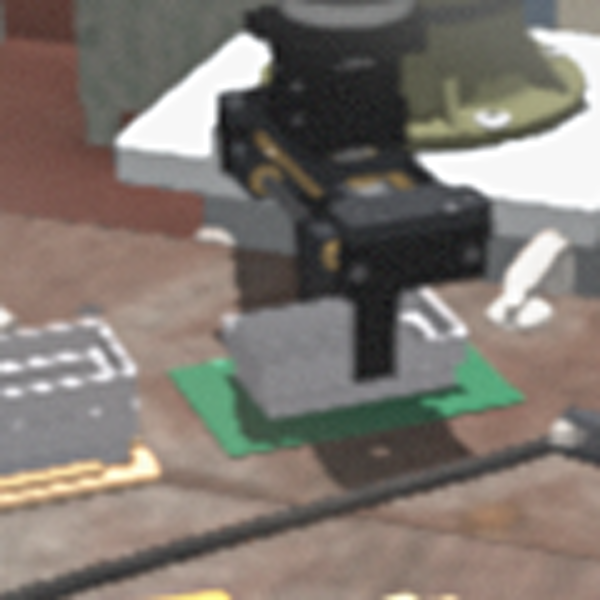

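```bash
python3 -m inch '{"dp":[[0,0,0.001],[0,0,0.001],[0,0,0],[0,0,0]],"turn":[0,0,0,0]}'
```

```text
time_s: 9.95
tool_pos: [0.4278, 0.0987, 0.021]
tool_rot: [-180.0, 0.0, 41.7]
force: [-0.1, -0.4, -2.4]
grip_width: 0.0619
```

```bash
python3 -m inch '{"dp":[[0,0,0.001],[0,0,0],[0,0,0]],"turn":[0,0,0]}'
```

```text
time_s: 10.32
tool_pos: [0.4279, 0.0988, 0.0209]
tool_rot: [180.0, 0.1, 41.7]
force: [-4.2, -1.2, 9.0]
grip_width: 0.0616
```

Contact: the upward force is 9 N. I'll release, with room to either side, then rise.

```bash
python3 -m inch '{"dp":[[0,0,0],[0,0,0],[0,0,0],[0,0,0],[0,0,0]],"turn":[0,0,0,0,0]}' -1;  python3 -m inch '{"dp":[[0,0,-0.01],[0,0,-0.03],[0,0,-0.05],[0,0,-0.06],[0,0,-0.06],[0,0,0],[0,0,0]],"turn":[0,0,0,0,0,0,0]}'
python3 - <<'E'
from h import *
o=sensors.get_obs(); print(o["tool_pos"],o["tool_rot"])
c=vision.get_calibration("wrist"); im=vision.read_camera("wrist"); cv2.imwrite("pics/w8.png",im); import pickle; pickle.dump(c,open("c8.pkl","wb"))
cv2.imwrite("pics/w8a.png",cv2.resize(im[80:260,170:350],None,fx=3.3,fy=3.3,interpolation=cv2.INTER_CUBIC))
E
```

```text
time_s: 10.95
tool_pos: [0.4278, 0.0987, 0.02]
tool_rot: [-180.0, 0.0, 41.7]
force: [0.2, -0.6, 1.2]
grip_width: 0.0867
time_s: 11.82
tool_pos: [0.4276, 0.0988, 0.23]
tool_rot: [180.0, 0.0, 41.7]
force: [-0.8, -0.5, -0.5]
grip_width: 0.0869
[0.42756645 0.09880524 0.2300374 ] [1.79960439e+02 1.78334482e-02 4.17068200e+01]
```

View pics/w8a.png

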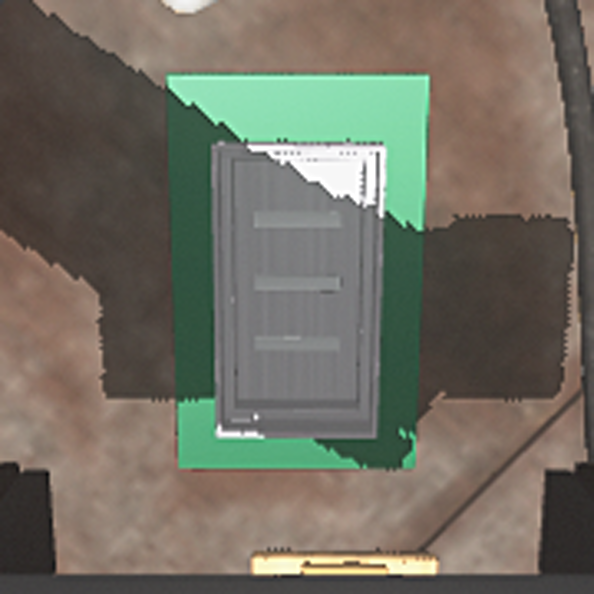

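Run:
```python
from h import *
import pickle;c=pickle.load(open("c8.pkl","rb"))
f=lambda p:((p[0]+.5)/3.3-.5+170,(p[1]+.5)/3.3-.5+80)
g=lambda ps,z:fitrect([cast("wrist",f(p),z,c) for p in ps])
print("mat",g(((179,470),(168,73),(430,74),(415,470)),.003))
print("rim",g(((217,438),(211,143),(386,143),(378,438)),.035))
o=sensors.get_obs(); plan((*o["tool_pos"],o["tool_rot"][2]),[(.6448,.2018,.18,42.0)])
```

```text
mat (array([0.4299, 0.0986]), np.float64(0.1607), np.float64(0.0993), np.float64(131.45), np.float64(-138.39))
rim (array([0.4291, 0.0994]), np.float64(0.1108), np.float64(0.0618), np.float64(131.55), np.float64(-138.28))
'{"dp":[[0.046,0.014,0.01],[0.046,0.014,0.01],[0.046,0.013,0.01],[0.047,0.014,0.01],[0.046,0.013,0.009]],"turn":[-0.1,-0.0,-0.1,-0.0,-0.1]}'
end [ 0.6446  0.202   0.1802 42.0012]
```

The tray is centred on the mat to about 1 mm and 0.1°. Next is the fitting.

```bash
python3 -m inch '{"dp":[[0.046,0.014,0.01],[0.046,0.014,0.01],[0.046,0.014,0.01],[0.046,0.014,0.01],[0.046,0.014,0.01],[0,0,0],[0,0,0]],"turn":[-0.1,0,-0.1,0,-0.1,0,0]}'
python3 - <<'E'
from h import *
o=sensors.get_obs(); print(o["tool_pos"],o["tool_rot"])
c=vision.get_calibration("wrist"); im=vision.read_camera("wrist"); cv2.imwrite("pics/w9.png",im); import pickle; pickle.dump(c,open("c9.pkl","wb"))
cv2.imwrite("pics/w9a.png",cv2.resize(im[120:240,200:320],None,fx=5,fy=5,interpolation=cv2.INTER_CUBIC))
E
```

```text
time_s: 12.75
tool_pos: [0.6445, 0.2003, 0.1783]
tool_rot: [-179.9, 0.2, 42.1]
force: [-1.5, -0.6, 0.7]
grip_width: 0.0871
[0.64451044 0.2003334  0.1783113 ] [-1.79866037e+02  1.60899071e-01  4.20773145e+01]
```

View pics/w9.png

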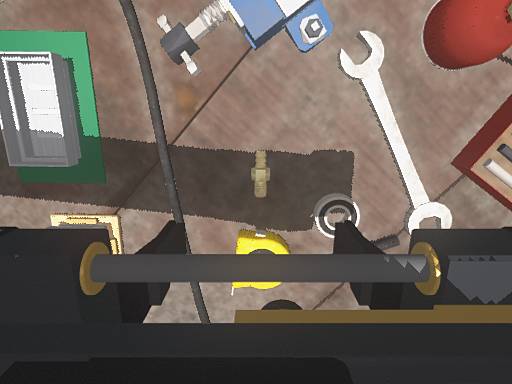

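View pics/w9a.png

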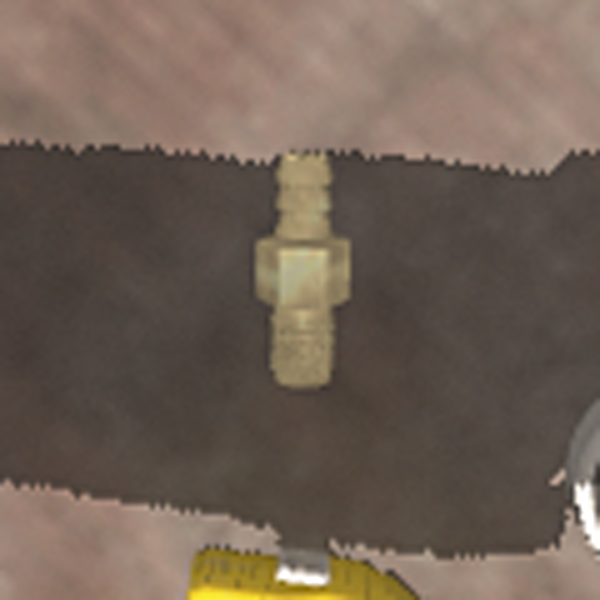

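Run:
```python
from h import *
import pickle;c=pickle.load(open("c9.pkl","rb"))
f=lambda p:((p[0]+.5)/5-.5+200,(p[1]+.5)/5-.5+120)
A,B,C,L,R=[cast("wrist",f(p),.009,c)[:2].round(4) for p in ((304,152),(302,387),(303,272),(255,272),(351,272))]
print(A,B,C,np.linalg.norm(A-B),np.linalg.norm(L-R),np.degrees(np.arctan2(*(B-A)[::-1])))
o=sensors.get_obs(); plan((*o["tool_pos"],o["tool_rot"][2]),[(*C,.04,42.0)])
```

```text
[0.6272 0.2218] [0.6635 0.1811] [0.6453 0.2015] 0.05453604312745836 0.021734074629484464 -48.27048792318356
'{"dp":[[0.0,-0.0,0.046],[0.001,-0.0,0.047],[0.0,-0.001,0.046]],"turn":[0.0,0.0,0.0]}'
end [6.44800e-01 2.01400e-01 4.04000e-02 4.20481e+01]
```

```bash
python3 -m inch '{"dp":[[0,0,0.046],[0.001,0,0.046],[0,-0.001,0.046],[0,0,0],[0,0,0]],"turn":[0,0,0,0,0]}' -0.15;  python3 - <<'E'
from h import *
im=vision.read_camera("wrist"); o=sensors.get_obs(); print(o["tool_pos"],o["tool_rot"])
cv2.imwrite("pics/w10.png",im)
E
```

```text
time_s: 13.42
tool_pos: [0.647, 0.2015, 0.0448]
tool_rot: [179.9, -0.2, 42.0]
force: [0.8, 0.2, 0.9]
grip_width: 0.0519
[0.64755893 0.20182864 0.04534242] [179.86989843  -0.22219404  41.97526292]
```

View pics/w10.png

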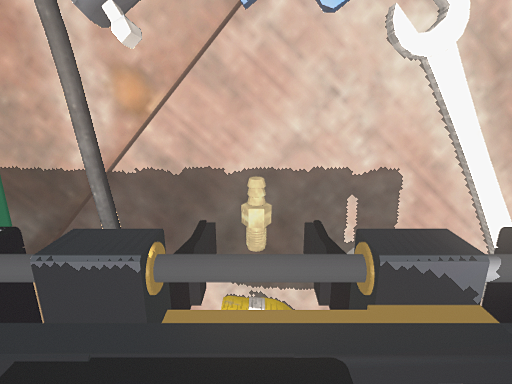

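```bash
python3 -m inch '{"dp":[[-0.001,-0.001,0.02],[0,0,0.014],[0,0,0.004],[0,0,0],[0,0,0]],"turn":[0,0,0,0,0]}'
```

```text
time_s: 14.1
tool_pos: [0.6449, 0.2017, 0.0044]
tool_rot: [180.0, -0.0, 42.0]
force: [-0.3, 0.4, 0.1]
grip_width: 0.0505
```

```bash
python3 -m inch '{"dp":[[0,0,-0.0005],[0,0,0],[0,0,0],[0,0,0],[0,0,0],[0,0,0]],"turn":[0,0,0,0,0,0]}' 1 20; python3 -m inch '{"dp":[[0,0,-0.01],[0,0,-0.03],[0,0,-0.04],[0,0,-0.03],[0,0,0],[0,0,0]],"turn":[0,0,0,0,0,0]}'
python3 - <<'E'
from h import *
o=sensors.get_obs(); print(o["tool_pos"],o["tool_rot"])
im=vision.read_camera("wrist"); cv2.imwrite("pics/w11.png",im[150:384])
im=vision.read_camera("side"); cv2.imwrite("pics/d11.png",cv2.resize(im[130:250,200:330],None,fx=5,fy=5,interpolation=cv2.INTER_CUBIC))
plan((*o["tool_pos"],o["tool_rot"][2]),[(.4291,.0990,.11,-3.3)],ms=.05)
E
```

```text
time_s: 14.85
tool_pos: [0.6447, 0.2014, 0.0046]
tool_rot: [180.0, 0.0, 42.0]
force: [-0.4, 0.3, 1.1]
grip_width: 0.0194
time_s: 15.6
tool_pos: [0.6442, 0.2011, 0.1138]
tool_rot: [-180.0, 0.1, 42.0]
force: [0.1, -0.4, -0.7]
grip_width: 0.0192
[0.64419021 0.20107853 0.11382353] [-1.79998089e+02  6.43299529e-02  4.19964390e+01]
'{"dp":[[-0.046,-0.014,0.001],[-0.047,-0.006,0.001],[-0.048,0.001,0.001],[-0.046,0.009,0.0],[-0.045,0.016,0.001]],"turn":[9.1,9.0,9.1,9.0,9.1]}'
end [ 0.4291  0.0989  0.1098 -3.3036]
```

View pics/w11.png

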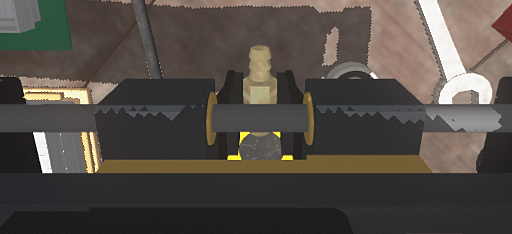

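View pics/d11.png

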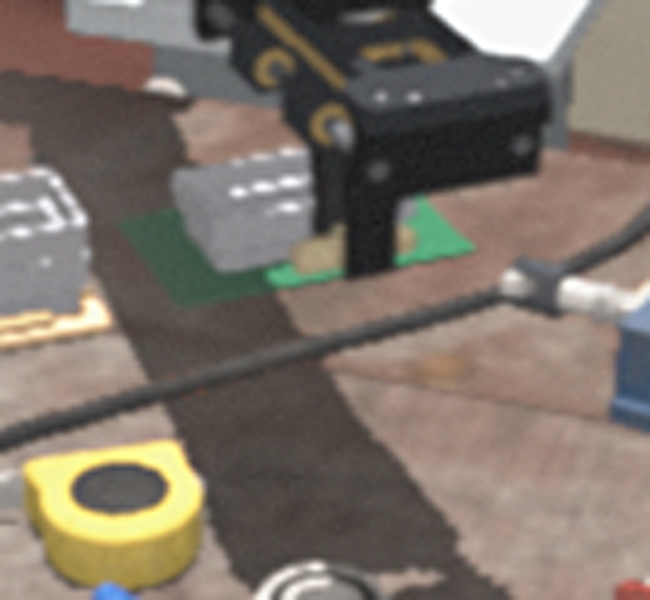

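```bash
python3 -m inch '{"dp":[[-0.046,-0.014,0],[-0.047,-0.006,0],[-0.048,0.001,0.001],[-0.046,0.009,0],[-0.045,0.016,0],[0,0,0.02],[0,0,0],[0,0,0]],"turn":[9.1,9,9.1,9,9.1,0,0,0]}'
python3 - <<'E'
from h import *
o=sensors.get_obs(); print(o["tool_pos"],o["tool_rot"])
im=vision.read_camera("wrist"); cv2.imwrite("pics/w12.png",im)
E
```

```text
time_s: 16.7
tool_pos: [0.4297, 0.0998, 0.0935]
tool_rot: [-179.9, 0.1, -3.3]
force: [0.4, 0.3, 0.2]
grip_width: 0.0194
[0.42970978 0.09983045 0.09350026] [-1.79932736e+02  5.16546957e-02 -3.26954245e+00]
```

View pics/w12.png

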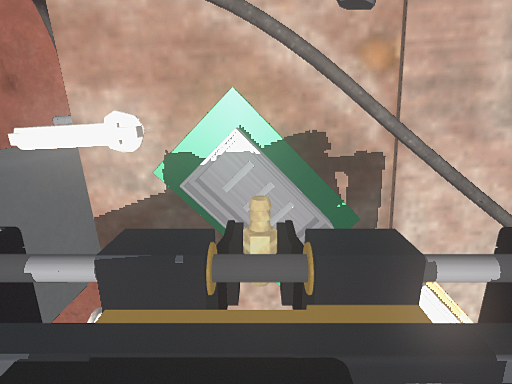

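```bash
python3 -m inch '{"dp":[[0,0.001,0.03],[0,0,0.03],[0,0,0.01],[0,0,0],[0,0,0]],"turn":[0,0,0,0,0]}'
python3 - <<'E'
from h import *
o=sensors.get_obs(); print(o["tool_pos"],o["tool_rot"])
im=vision.read_camera("wrist"); cv2.imwrite("pics/w13.png",cv2.resize(im[120:330,140:380],None,fx=3,fy=2.8))
E
```

```text
time_s: 17.38
tool_pos: [0.4305, 0.0987, 0.0245]
tool_rot: [-180.0, -0.1, -3.3]
force: [-0.2, 0.6, -0.0]
grip_width: 0.019
[0.43050584 0.09866298 0.02449514] [-1.79979275e+02 -8.96420564e-02 -3.29679518e+00]
```

View pics/w13.png

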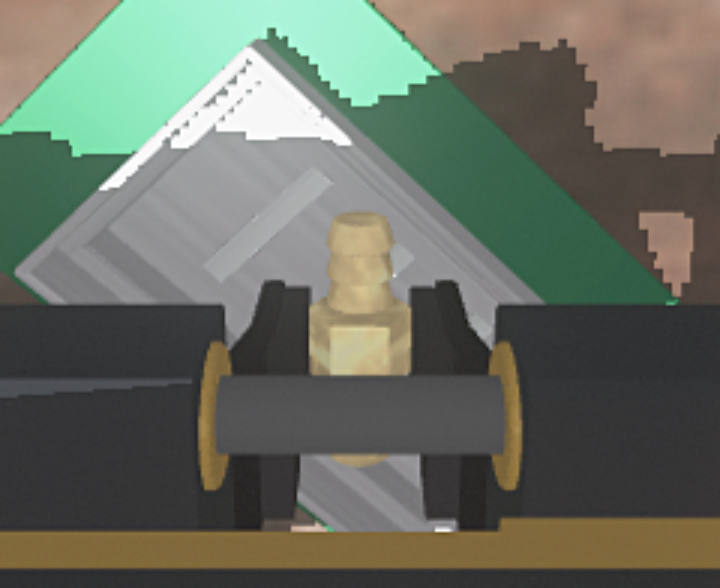

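```bash
python3 -m inch '{"dp":[[-0.001,0,0.004],[0,0,0.003],[0,0,0],[0,0,0]],"turn":[0,0,0,0]}'; python3 -m inch '{"dp":[[0,0,0.002],[0,0,0.002],[0,0,0],[0,0,0]],"turn":[0,0,0,0]}'
```

```text
time_s: 17.92
tool_pos: [0.4285, 0.0984, 0.0165]
tool_rot: [180.0, -0.0, -3.3]
force: [0.2, -0.0, -1.2]
grip_width: 0.0192
time_s: 18.42
tool_pos: [0.4285, 0.0984, 0.0125]
tool_rot: [180.0, 0.0, -3.3]
force: [-0.5, -0.7, -0.0]
grip_width: 0.0195
```

```bash
python3 -m inch '{"dp":[[0,0,0.001],[0,0,0],[0,0,0]],"turn":[0,0,0]}'; python3 -m inch '{"dp":[[0,0,0],[0,0,0],[0,0,0],[0,0,0]],"turn":[0,0,0,0]}' 0.38;  python3 -m inch '{"dp":[[0,0,-0.01],[0,0,-0.02],[0,0,-0.04],[0,0,-0.06],[0,0,-0.06],[0,0,0],[0,0,0]],"turn":[0,0,0,0,0,0,0]}'
python3 - <<'E'
from h import *
c=vision.get_calibration("wrist"); im=vision.read_camera("wrist"); cv2.imwrite("pics/w14.png",im); import pickle; pickle.dump(c,open("c14.pkl","wb"))
cv2.imwrite("pics/w14a.png",cv2.resize(im[70:260,160:370],None,fx=3,fy=3,interpolation=cv2.INTER_CUBIC))
cv2.imwrite("pics/s14.png",vision.read_camera("scene"))
im=vision.read_camera("side");cv2.imwrite("pics/d14.png",cv2.resize(im[130:250,150:310],None,fx=4.5,fy=4.5,interpolation=cv2.INTER_CUBIC))
E
```

```text
time_s: 18.8
tool_pos: [0.4285, 0.0984, 0.0115]
tool_rot: [180.0, -0.0, -3.3]
force: [-0.2, 0.4, -1.1]
grip_width: 0.0194
time_s: 19.3
tool_pos: [0.4285, 0.0984, 0.0115]
tool_rot: [180.0, -0.0, -3.3]
force: [0.1, 1.2, -0.4]
grip_width: 0.027
time_s: 20.18
tool_pos: [0.4282, 0.0983, 0.2016]
tool_rot: [179.9, -0.0, -3.3]
force: [0.2, 0.1, -0.6]
grip_width: 0.0267
```

View pics/w14a.png

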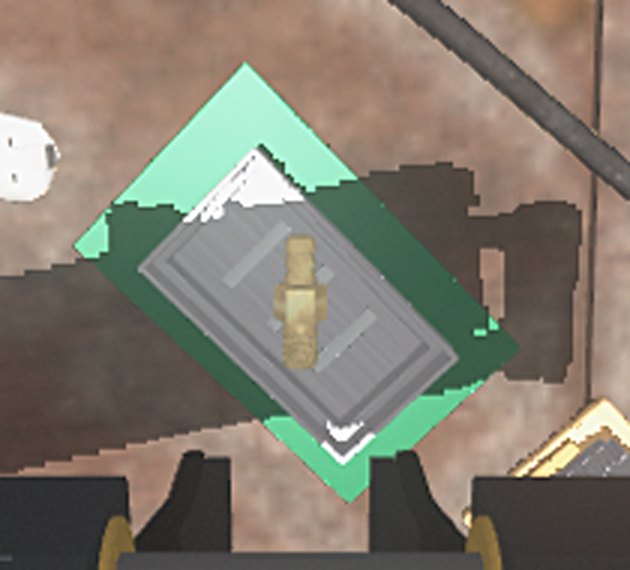

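View pics/s14.png

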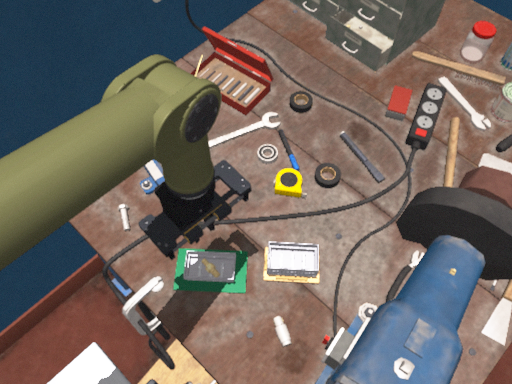

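View pics/d14.png

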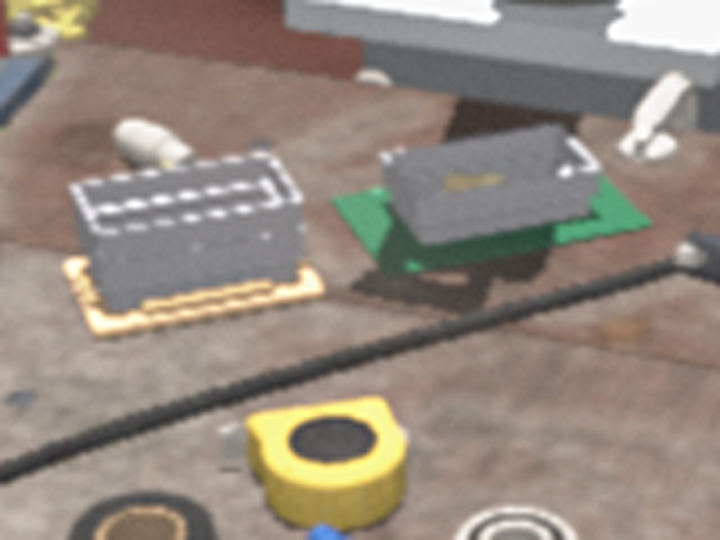

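Run:
```python
from h import *
import pickle;c=pickle.load(open("c14.pkl","rb"))
f=lambda p:((p[0]+.5)/3-.5+160,(p[1]+.5)/3-.5+70)
g=lambda ps,z:fitrect([cast("wrist",f(p),z,c) for p in ps])
print("mat",g(((74,245),(245,63),(519,350),(350,503)),.003)); print("rim",g(((138,267),(258,148),(460,357),(343,465)),.035))
a=cv2.imread("pics/scene0.png");b=cv2.imread("pics/s14.png")
d=cv2.absdiff(a,b)
for n,(x0,y0,x1,y1) in dict(rack=(260,270,325,290),coupler=(265,310,300,350),bolt=(112,200,138,235),tm=(270,165,308,200)).items(): print(n,d[y0:y1,x0:x1].mean().round(2))
print(env.sign_off())
```

```text
mat (array([0.4293, 0.0983]), np.float64(0.0983), np.float64(0.1597), np.float64(41.63), np.float64(131.51))
rim (array([0.4297, 0.0992]), np.float64(0.0621), np.float64(0.1091), np.float64(41.11), np.float64(131.07))
rack 16.66
coupler 14.37
bolt 15.53
tm 12.55
the job is handed in; nothing more can be done
None
```

The job is handed in, after about 20 s of robot time. I lifted the top tray straight off the stack (about 40 mm before any sideways move), set it upright on the mat and let go. I then gripped the fitting across its hexagon and released it a millimetre or two above the tray floor.

- **Tray on the mat:** the last wrist picture puts it about 1 mm off the mat's centre. Its yaw is within 0.5°; an earlier picture gave about 0.1°.
- **Fitting:** it lies flat inside the tray, diagonally.
- **Stack:** in the side view the two lower trays stand nested on their board, looking as they did before. I did not measure them again afterwards.
- **Other things on the bench:** the coupler, bolt and tape measure look unmoved by eye in the scene picture. A before/after pixel comparison gave differences of 13–17 grey levels in all four areas (rack, coupler, bolt, tape measure). I did not look into the cause, which may be lighting or noise, so it neither confirms nor rules out small shifts.
- **Forces:** the most I read was about 10 N, when the tray touched the mat. The gripper ended open and clear, about 0.2 m up.

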